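# Change the fume extraction over to the other branch

### The job

Change the fume extraction over from the orange branch to the blue one: swing the blue damper lever open (in line with its duct) until it is right up against its stop, and only then swing the orange lever shut (across its duct) right up against its stop, so that the fan is never starved. The stops are not set square, so go by feel: push until the lever will go no further, but do not lean hard on it, then let go. Leave the bottles, tray and other things on the bench where they are.

Things in the scene. Friction and masses are not known exactly. Their poses are not given: they have to be found in the camera images.
- filter_box: white filter box of the fume extraction unit, fixed, 180 mm deep (x), 460 mm wide (y), 140 mm high; origin under its centre; the two duct branches come out of its front (-x) face.
- lever_blue (a joint): blue damper lever, hinged about the vertical through blue_hub. 0 = square across its duct, pi/2 = in line, pointing to the open mouth; grows counter-clockwise from above. The stops are not set square: the open stop lies somewhere between 1.30 and 1.80 rad, to be felt. Drag 0.5 N m plus 0.15 per rad/s (5-7 N at 95 mm) all the way, then a hard stop (15-20 N per mm: creep up on it at 30 mm/s or less); stays where left. Starts shut or nearly so, between 0 and 0.35.
- blue_hub (a point): hinge axis of the blue lever at lever mid-height, 165 mm above the table; hub 38 mm across, 18 mm high, on top of the branch's duct, 60 mm in front of the filter box.
- blue_tip (a point): centre of the blue lever's outer end, 135 mm from the hub axis, at lever mid-height (165 mm above the table). The lever is a straight flat bar: blue plastic grip 26 mm wide, 16 mm thick, 50 to 135 mm from the axis; nearer in bare steel 22 mm wide, 8 mm thick. The 30 mm below its path, and beside it, are free.
- branch_blue: blue branch: fixed white duct 88 mm across, 160 mm long, lying level (axis 75 mm, top 119 mm, end flange 126 mm above the table), blue rings at its ends. Origin on the table under the lever hub; +x runs along the duct to the filter box, the open mouth is 100 mm along -x. Left or right of the other branch, 300 mm away; both turn with the filter box.
- lever_orange (a joint): orange damper lever, hinged about the vertical through orange_hub. 0 = square across its duct, pi/2 = in line, pointing to the open mouth; grows counter-clockwise from above. The stops are not set square: the shut stop lies somewhere between -0.30 and 0.20 rad, to be felt. Drag 0.5 N m plus 0.15 per rad/s (5-7 N at 95 mm) all the way, then a hard stop (15-20 N per mm: creep up on it at 30 mm/s or less); stays where left. Starts open or nearly so, between 1.1 and 1.45.
- orange_hub (a point): hinge axis of the orange lever at lever mid-height, 165 mm above the table; hub 38 mm across, 18 mm high, on top of the branch's duct, 60 mm in front of the filter box.
- orange_tip (a point): centre of the orange lever's outer end, 135 mm from the hub axis, at lever mid-height (165 mm above the table). The lever is a straight flat bar: orange plastic grip 26 mm wide, 16 mm thick, 50 to 135 mm from the axis; nearer in bare steel 22 mm wide, 8 mm thick. The 30 mm below its path, and beside it, are free.
- branch_orange: orange branch: fixed white duct 88 mm across, 160 mm long, lying level (axis 75 mm, top 119 mm, end flange 126 mm above the table), orange rings at its ends. Origin on the table under the lever hub; +x runs along the duct to the filter box, the open mouth is 100 mm along -x. Left or right of the other branch, 300 mm away; both turn with the filter box.
- amber_bottle: bystander: brown bottle with black cap, 64 mm across, 150 mm high, standing; origin at the centre of its underside.
- amber_bottle2: bystander: smaller brown bottle with black cap, 60 mm across, 125 mm high, standing; origin at the centre of its underside.
- resin_jar: bystander: low grey jar with white cap, 60 mm across, 85 mm high, standing between the two branches; origin at the centre of its underside.
- mix_cup: bystander: white cup, 72 mm across the rim, 85 mm high; origin at the centre of its underside.
- print_tray: bystander: red open tray 120 x 170 mm, 30 mm high; origin at the centre of its underside.
- tape_roll: bystander: black roll of tape lying flat in the red tray, 64 mm across, 25 mm high; origin at the centre of its underside.
- carton: bystander: white carton 160 x 110 x 70 mm; origin at the centre of its underside.
Things that resemble listed ones, but are neither listed nor needed, are in the scene too. What is shaped like the branch_orange but red is not meant.

How it is judged:
By the outcome, as a careful person would: the job done as asked, in the order asked, and still so for the second after the job is handed in, with the robot touching nothing.
It also fails if it takes over 64 s, if anything falls off the work surface, if the arm or the gripper's body presses on something with over 40 N, if the wrist force passes 120 N, or if a joint passes its speed limit or range.

### The arm

A 6-joint arm with a two-finger parallel gripper is mounted at the origin on the work surface. World frame = base frame: x ahead of the robot, y to its left, z up, the work surface at z = 0. Lengths are in mm, angles in rad, forces in N, time in s.
With the tool pointing down it reaches from about 275 to 825 mm from the base axis. Payload 5.2 kg.
Tool frame: the origin (TCP) lies at the centre of the arm's flange, where the gripper is bolted on; the fingertips stand 186 mm ahead of it and the grasp point (between the pads) lies 167 mm ahead of it; z points along the fingers, y is the line along which they close (so a half turn about z gives the same grasp; the last joint's range is limited). The gripper opens to 93 mm and grips with 3 to 60 N. Pads are 15 mm wide; open, the fingers measure 128 mm over their backs; the gripper's body (75 mm by 188 mm) begins 65 mm behind the grasp point.
Start: joints at [1.021, 0.259, 1.535, -0, 1.348, -0.203], TCP at [186.919, 517.27, 404.753] pointing down, gripper open.
Joint ranges: [-3.14, 3.14], [-0.91, 2.08], [0.19, 2.58], [-1.22, 4.36], [0.22, 2.71], [-3.12, 3.12]. Speed limits (rad/s): [2.57, 2.57, 3.14, 3.14, 3.14, 3.14].

### API

Orientations are given as a rotation vector (axis times angle).
In Python, from plant import state, vision, robot gives the robot as it stands. The module is installed in compiled form; this text tells all that it offers.
- The arm moves only by the tool carry_out, never from a script. Its argument "moves" is a list of rows, each a list of 2 entries, a list of its own where there are three numbers: the shift along the tool's x, y, z scaled (see below), then the turn, a rotation vector about the tool's x, y, z scaled (see below). A call has 1 to 12 rows; each row shifts and turns the commanded pose from where the row before left it, along the tool's axes as they then stand; what a row does not reach is not made up. The controller multiplies each number of a shift by 0.04 m and each number of a turn by 180 degrees. A row lasts 1/12 s, in which the tool goes at most 41.7 mm and 7.16 degrees, less where a joint would pass 70% of its speed; a pose out of reach is approached as far as the arm can. A call with a number of a shift or a turn outside -1 to 1 is refused whole. A call with a gripper value outside its range is refused whole. "grip" is the closure, from -1 (fully open) to 1 (shut), so that 0 is half open, set as the call begins (left out, the last holds). The fingers move at their own pace and stop on an object; "grip_force" is the grip in N (left out, the last holds). Time passes only in rows, so rows that do not move let the fingers close. It gives the time, the measured TCP pose, the force, the opening and the grip force at its end, in the units of the state.
- state(): the state, without advancing time (a new reading comes with each control period).
- vision.capture(name): name is "scene" or "top" or "wrist"; returns a dict with "pixels" (480x640x3 uint8, blue, green, red), "mtx" (3x3 intrinsics, pixels), "dist" ([k1, k2, p1, p2, k3] as OpenCV has them; the pictures are not rectified), "camera_from_world" (4x4, takes a point from world to camera coordinates); the wrist camera has in their place "T_tool_cam" (4x4, takes a point from camera to tool coordinates, whose origin is the TCP and whose axes are the flange's). Camera axes: x right, y down, z forward; pixel columns grow to the right and rows downward; lengths in mm; the calibration is good to about 2 mm. A picture is of the moment at which its call begins: read the wrist's pose just before it. There is no depth.
- robot.finish_job(): hands the job in; it is judged then, once.
Trained networks look in a picture, given as the dict that the camera call returned (one of the last four; its "shot" number tells which), for a name from the list of things; names that differ only in an ending like _2 or _b are one class to them, and where a whole thing is asked for, a point or a joint stands for the part that bears it (a point fixed in the world has none). Each returns a list of dicts, best first, with "p" (0 to 1); they miss things now and then, are a little off and sometimes report something else, mostly with a low value. They report only what shows in the picture. A call takes as long as a camera call. They do not tell look-alikes from the thing itself.
- vision.recognise(thing, picture): "extent" ([left, top, right, bottom] in pixels, round what is visible of it).
- vision.cut_out(thing, picture): "mask" (480x640 bool, what is visible of it) and "extent" ([left, top, right, bottom] in pixels, round what is visible of it).
The state is a dict: "clock": time; "q": joint angles; "joint_velocities": joint speeds; "tau": joint torques, N m; "tcp_pos": TCP position; "tcp_rot": TCP orientation; "force": force on the tool from outside, world axes, zero at the start; "torque": the same for the moment, N m; "grip_width": opening from 0.0 (shut) to 1.0 (fully open); "finger_force": force on a finger pad.
Only numpy, scipy, OpenCV 4.12 (cv2) and the standard library are available. Lean on these libraries where they do the work, as an engineer would, in place of code of your own. Each camera call takes 0.05 s, during which the arm holds its last target. There are 200 camera calls.

## Working session

There is one attempt and no reset: what is moved stays moved. The work goes in short steps, Python scripts to look and compute and a tool call to move; the robot and the scene stay as the last step left them, time stands still between calls to the robot, and variables do not carry over. Pictures are saved under pics/ and viewed, at most 10 in all, crops included, and the job is handed in when it is done.

Besides the shell and the picture viewer there is one more tool, called after ">>>" by a JSON object that holds its "method" and its "body", one argument or row to a line. carry_out: Moves the arm, as the interface text tells. Shifts and turns lie within -1 to 1; 1 stands for 0.04 m of shift or 180 degrees of turn. Its arguments: {"type":"object","properties":{"moves":{"type":"array"},"grip":{"type":"number"},"grip_force":{"type":"number"}},"required":["moves"]}

```bash
mkdir -p pics
cat > h.py <<'E'
import numpy as np, cv2
from plant import state, vision, robot
def ray(c,uv,z):
    p=cv2.undistortPoints(np.array([[uv]],float),np.array(c["mtx"]),np.array(c["dist"]))[0,0]
    T=np.array(c["camera_from_world"]);R=T[:3,:3];t=T[:3,3]
    o=-R.T@t; d=R.T@np.array([p[0],p[1],1.]); return o+d*(z-o[2])/d[2]
E
python3 - <<'E'
from h import *
s=state();print(s)
a=vision.capture("top");b=vision.capture("scene")
cv2.imwrite("pics/top.png",a["pixels"]);cv2.imwrite("pics/scene.png",b["pixels"])
for n,c in(("top",a),("scene",b)):
  for t in["lever_blue","lever_orange","blue_hub","orange_hub","blue_tip","orange_tip","branch_blue","branch_orange","filter_box"]:
    for r in vision.cut_out(t,c)[:2]:
      m=r["mask"];ys,xs=np.nonzero(m);uv=(xs.mean(),ys.mean())
      print(n,t,round(r["p"],2),np.round(r["extent"]),np.round(uv),ray(c,uv,165).round())
E
```

```text
{'clock': 0.0, 'q': array([ 1.02121632e+00,  2.59344788e-01,  1.53605629e+00, -1.85460403e-05,
        1.34800854e+00, -2.02790805e-01]), 'joint_velocities': array([-7.07908790e-04,  7.47219325e-04,  1.37850655e-04,  7.85813961e-05,
       -1.97054989e-03, -1.12097576e-03]), 'tau': array([-1.07767242e-03, -4.37292981e+01, -2.84009600e+01,  7.16888951e-02,
        4.10852744e-02, -1.59672868e-04]), 'tcp_pos': array([186.79901845, 517.08482826, 403.92719963]), 'tcp_rot': array([-5.41890845e-01, -3.09384286e+00,  2.66438896e-03]), 'force': array([ 0.35706108,  0.18939887, -0.41044667]), 'torque': array([-0.04098544,  0.02551892, -0.00668746]), 'finger_force': 0.0, 'grip_width': 0.9995500694282728}
top lever_blue 0.95 [167. 200. 237. 216.] [205. 208.] [576. 189. 165.]
top lever_blue 0.38 [348. 190. 376. 259.] [361. 222.] [ 544. -153.  165.]
top lever_orange 0.89 [135. 339. 212. 358.] [174. 346.] [281. 245. 165.]
top lever_orange 0.57 [345. 191. 377. 256.] [360. 223.] [ 541. -152.  165.]
top blue_hub 0.97 [171. 188. 264. 256.] [231. 220.] [550. 131. 165.]
top orange_hub 0.8 [341. 179. 386
[... 1098 characters left out ...]
.] [273. 242.] [ 601. -140.  165.]
scene orange_hub 0.59 [410. 174. 488. 241.] [436. 204.] [360. 200. 165.]
scene blue_tip 0.88 [385. 251. 460. 272.] [420. 261.] [576. 187. 165.]
scene blue_tip 0.17 [310. 252. 334. 278.] [321. 266.] [648. -17. 165.]
scene orange_tip 0.78 [256. 205. 296. 249.] [274. 226.] [ 548. -156.  165.]
scene orange_tip 0.78 [419. 176. 491. 222.] [448. 194.] [312. 228. 165.]
scene branch_blue 0.71 [370. 239. 457. 290.] [402. 264.] [596. 149. 165.]
scene branch_blue 0.51 [197. 262. 429. 394.] [313. 327.] [814.   8. 165.]
scene branch_orange 0.81 [248. 203. 296. 275.] [273. 242.] [ 603. -140.  165.]
scene branch_orange 0.8 [406. 173. 485. 238.] [435. 203.] [360. 198. 165.]
```

View pics/top.png

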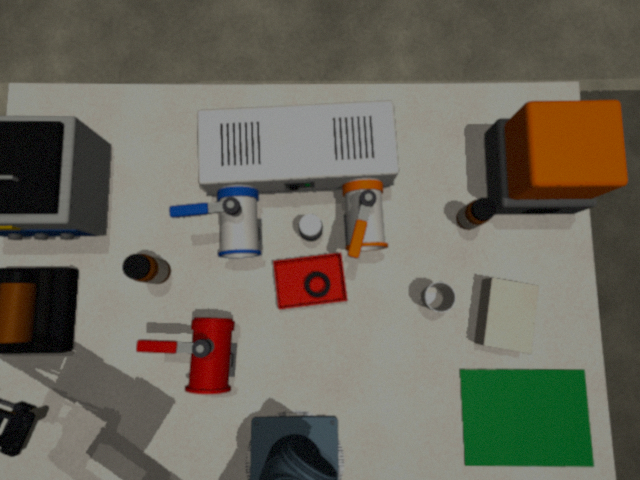

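View pics/scene.png

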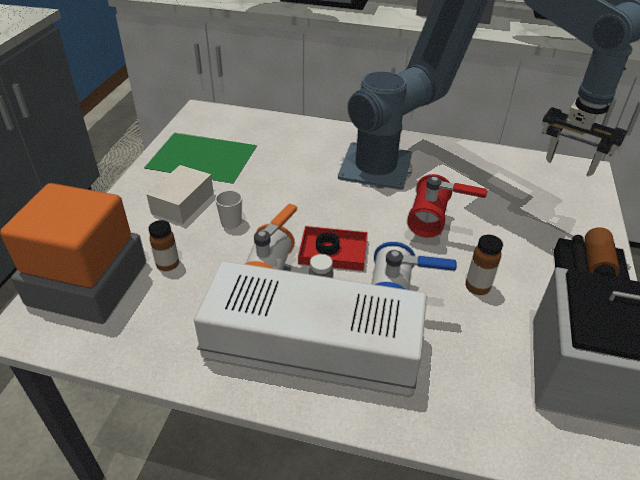

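The top view shows the blue lever pointing +y, with its hub at about (232,205) and tip at about (170,211). The orange hub is at about (367,198) and its tip at about (355,255). The red branch at (210,355) is a decoy. I'll now fit the lever lines.

Run:
```python
from h import *
from scipy.optimize import least_squares
a=vision.capture("top");b=vision.capture("scene")
R={}
rng={"blue":([100,120,60],[125,255,255]),"orange":([5,150,80],[20,255,255])}
roi={("blue","top"):(160,195,216,222),("orange","top"):(340,212,372,260),("blue","scene"):(412,245,465,280),("orange","scene"):(262,200,302,240)}
for col in rng:
  for n,c in(("top",a),("scene",b)):
    l,t,r,bt=roi[col,n];hsv=cv2.cvtColor(c["pixels"],cv2.COLOR_BGR2HSV)
    m=np.zeros((480,640),np.uint8);m[t:bt,l:r]=cv2.inRange(hsv,*map(np.array,rng[col]))[t:bt,l:r]
    k,lab,st,cen=cv2.connectedComponentsWithStats(m);i=1+np.argmax(st[1:,4])
    ys,xs=np.nonzero(lab==i);P=np.array([ray(c,(x,y),171)[:2] for x,y in zip(xs,ys)])
    (cx,cy),(w,h),an=cv2.minAreaRect(P.astype(np.float32));mu=P.mean(0)
    d=np.linalg.svd(P-mu,full_matrices=False)[2][0]
    if (d[1] if col=="blue" else -d[0])<0:d=-d
    print(col,n,len(xs),mu.round(1),np.round((cx,cy,w,h),1),"dir deg",np.degrees(np.arctan2(d[1],d[0])).round(1),"hub by -92.5:",(np.array([cx,cy])-92.5*d).round(1))
for uv in [(232,205),(367,198)]: print("hub top",ray(a,uv,176).round(1))
for uv in [(394,257),(263,239)]: print("hub scene",ray(b,uv,176).round(1))
# box front edge, top face corners
for uv in [(201,187),(397,175)]: print("box front",ray(a,uv,140).round(1))
```

```text
blue top 400 [572.1 223. ] [572.1 222.9  23.7  80.8] dir deg 95.3 hub by -92.5: [580.6 130.8]
blue scene 389 [576.7 222.1] [576.6 222.3  32.7  80.4] dir deg 96.2 hub by -92.5: [586.7 130.3]
orange top 456 [ 505.7 -143.9] [ 504.5 -152.7   46.1   82.4] dir deg 165.8 hub by -92.5: [ 594.2 -175.4]
orange scene 300 [ 520.4 -138.7] [ 531.1 -139.8  126.7   54. ] dir deg -170.9 hub by -92.5: [ 622.4 -125.2]
hub top [581.  127.9 176. ]
hub top [ 595. -166.  176.]
hub scene [589.  130.4 176. ]
hub scene [ 609.3 -161.4  176. ]
box front [630.8 205.4 140. ]
box front [ 656.6 -239.1  140. ]
```

>>> {"method": "carry_out", "body": {
  "moves": [
    [[-0.9, -0.22, 0], [0, 0, 0]],
    [[-0.9, -0.22, 0], [0, 0, 0]],
    [[-0.9, -0.22, 0], [0, 0, 0]],
    [[-0.9, -0.22, 0], [0, 0, 0]],
    [[-0.9, -0.22, 0], [0, 0, 0]],
    [[-0.9, -0.22, 0], [0, 0, 0]],
    [[-0.9, -0.22, 0], [0, 0, 0]],
    [[-0.9, -0.22, 0], [0, 0, 0]],
    [[-0.9, -0.22, 0], [0, 0, 0]],
    [[-0.9, -0.22, 0], [0, 0, 0]],
    [[-0.9, -0.22, 0], [0, 0, 0]],
    [[0, 0, 0], [0, 0, 0]]
  ],
  "grip": 1,
  "grip_force": 50
}}

```text
clock: 2.1
tcp_pos: [531.4, 287.7, 404.2]
tcp_rot: [0.549, 3.09, -0.002]
force: [-0.3, -0.1, 0.2]
grip_width: 0.192
finger_force: 0.0
```

>>> {"method": "carry_out", "body": {
  "moves": [
    [[0, 0, 0], [0, 0, 0.036]],
    [[0, 0, 0], [0, 0, 0.036]],
    [[0, 0, 0], [0, 0, 0.036]],
    [[0, 0, 0], [0, 0, 0.036]],
    [[0, 0, 0], [0, 0, 0.036]],
    [[0, 0, 0], [0, 0, 0.036]],
    [[0, 0, 0], [0, 0, 0.036]],
    [[0, 0, 0], [0, 0, 0.036]],
    [[0, 0, 0], [0, 0, 0.036]],
    [[0, 0, 0], [0, 0, 0.036]],
    [[0, 0, 0], [0, 0, 0]]
  ]
}}

```text
clock: 3.02
tcp_pos: [526.1, 291.9, 404.7]
tcp_rot: [-2.12, -2.318, 0.0]
force: [-0.6, -0.4, 0.1]
grip_width: 0.006
finger_force: 0.0
```

```bash
cat >> h.py <<'E'
from scipy.spatial.transform import Rotation as Ro
def tool(target,yaw):
    s=state();R=Ro.from_rotvec(s["tcp_rot"]).as_matrix()
    y=np.degrees(np.arctan2(R[1,0],R[0,0]))
    print("t",round(s["clock"],2),"pos",s["tcp_pos"].round(1),"yaw",round(y,2),"tilt",R[:,2].round(3),"F",s["force"].round(1),"q",s["q"].round(2),"w",round(s["grip_width"],2))
    d=R.T@(np.array(target)-s["tcp_pos"]);print("shift mm(tool)",d.round(1),"scaled",(d/40).round(3),"turn scaled",round((y-yaw)/180,4))
def wray(c,uv,z,pos,rv):
    p=cv2.undistortPoints(np.array([[uv]],float),np.array(c["mtx"]),np.array(c["dist"]))[0,0]
    R=Ro.from_rotvec(rv).as_matrix();T=np.array(c["T_tool_cam"])
    o=R@T[:3,3]+pos;d=R@T[:3,:3]@np.array([p[0],p[1],1]);return o+d*(z-o[2])/d[2]
E
python3 - <<'E'
from h import *
tool((618.5,228.5,336),95.5)
s=state();c=vision.capture("wrist");cv2.imwrite("pics/w1.png",c["pixels"])
for t in["lever_blue","blue_hub"]:
  for r in vision.cut_out(t,c)[:2]:
    ys,xs=np.nonzero(r["mask"]);P=np.array([wray(c,(x,y),173,s["tcp_pos"],s["tcp_rot"])[:2] for x,y in zip(xs[::7],ys[::7])]).astype(np.float32)
    print(t,r["p"],np.round(r["extent"]),cv2.minAreaRect(P),cv2.boxPoints(cv2.minAreaRect(P)).round().tolist())
E
```

```text
t 3.02 pos [526.1 291.9 404.7] yaw 95.11 tilt [-0.  0. -1.] F [-0.6 -0.4  0.1] q [0.32 0.35 1.41 0.   1.38 0.23] w 0.01
shift mm(tool) [-71.4  86.4  68.7] scaled [-1.785  2.159  1.718] turn scaled -0.0021
blue_hub 0.59 [319. 368. 330. 394.] ((534.7327270507812, 202.00375366210938), (6.587646961212158, 17.910816192626953), 4.868264675140381) [[531.0, 211.0], [532.0, 193.0], [539.0, 193.0], [537.0, 211.0]]
```

View pics/w1.png

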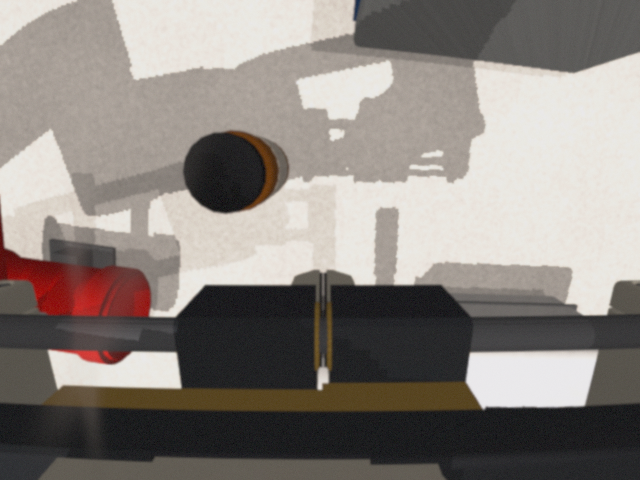

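>>> {"method": "carry_out", "body": {
  "moves": [
    [[-0.6, 0.72, 0], [0, 0, 0]],
    [[-0.6, 0.72, 0], [0, 0, 0]],
    [[-0.6, 0.72, 0], [0, 0, 0]],
    [[0, 0, 0.4], [0, 0, 0]],
    [[0, 0, 0.5], [0, 0, 0]],
    [[0, 0, 0.5], [0, 0, 0]],
    [[0, 0, 0.32], [0, 0, 0]],
    [[0, 0, 0], [0, 0, 0]],
    [[0, 0, 0], [0, 0, 0]]
  ]
}}

```text
clock: 3.92
tcp_pos: [619.0, 228.0, 335.3]
tcp_rot: [-2.113, -2.323, 0.002]
force: [0.2, -0.6, 0.5]
grip_width: 0.004
finger_force: 0.0
```

Run:
```python
from h import *
tool((618.5,228.5,336),95.5)
c=vision.capture("scene");cv2.imwrite("pics/s2.png",cv2.resize(c["pixels"][190:310,330:490],None,fx=4,fy=4))
```

```text
t 3.92 pos [619.  228.  335.3] yaw 95.42 tilt [-0.002 -0.    -1.   ] F [ 0.2 -0.6  0.5] q [ 0.18  0.5   1.34 -0.    1.3   0.09] w 0.0
shift mm(tool) [ 0.6 -0.5 -0.7] scaled [ 0.015 -0.012 -0.018] turn scaled -0.0004
```

View pics/s2.png

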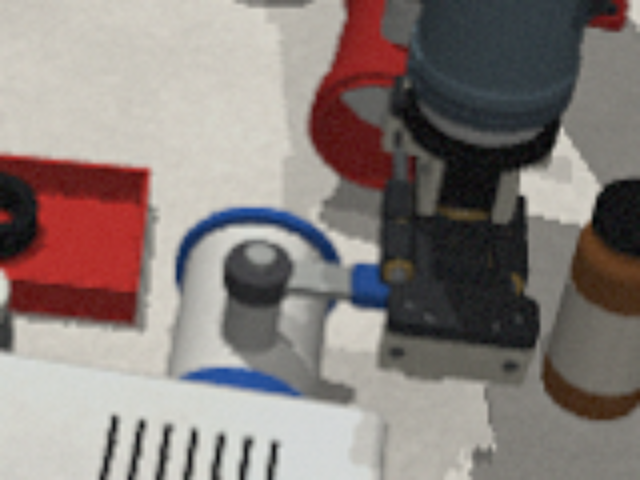

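The gripper is on the filter-box side of the blue lever, at mid-grip. Next I push along tool -y until I feel contact.

>>> {"method": "carry_out", "body": {
  "moves": [
    [[0, -0.1, 0], [0, 0, 0]],
    [[0, -0.1, 0], [0, 0, 0]],
    [[0, -0.1, 0], [0, 0, 0]],
    [[0, -0.1, 0], [0, 0, 0]]
  ]
}}

```text
clock: 4.3
tcp_pos: [602.7, 226.6, 336.8]
tcp_rot: [2.115, 2.322, 0.002]
force: [-0.0, -0.9, -0.0]
grip_width: 0.005
finger_force: 0.0
```

>>> {"method": "carry_out", "body": {
  "moves": [
    [[0, -0.07, 0], [0, 0, 0]],
    [[0, -0.07, 0], [0, 0, 0]]
  ]
}}

```text
clock: 4.47
tcp_pos: [598.3, 226.2, 336.9]
tcp_rot: [2.114, 2.32, 0.007]
force: [7.1, 2.6, -2.3]
grip_width: 0.005
finger_force: 3.2
```

>>> {"method": "carry_out", "body": {
  "moves": [
    [[0, -0.07, 0], [0, 0, 0]],
    [[0, -0.07, 0], [0, 0, 0]]
  ]
}}

```text
clock: 4.63
tcp_pos: [593.1, 226.0, 336.9]
tcp_rot: [2.114, 2.32, 0.008]
force: [6.3, 3.4, -2.4]
grip_width: 0.008
finger_force: 3.4
```

>>> {"method": "carry_out", "body": {
  "moves": [
    [[0.028, -0.12, 0], [0, 0, -0.0159]],
    [[0.028, -0.12, 0], [0, 0, -0.0159]],
    [[0.028, -0.12, 0], [0, 0, -0.0159]],
    [[0.028, -0.12, 0], [0, 0, -0.0159]],
    [[0.028, -0.12, 0], [0, 0, -0.0159]],
    [[0.028, -0.12, 0], [0, 0, -0.0159]],
    [[0.028, -0.12, 0], [0, 0, -0.0159]],
    [[0.028, -0.12, 0], [0, 0, -0.0159]]
  ]
}}

```text
clock: 5.3
tcp_pos: [554.3, 223.8, 336.9]
tcp_rot: [1.607, 2.694, 0.006]
force: [7.4, 0.6, -1.6]
grip_width: 0.003
finger_force: 3.1
```

```bash
cat >> h.py <<'E'
def lev(hub,base=93.3,sg=1):
    s=state();R=Ro.from_rotvec(s["tcp_rot"]).as_matrix();y=np.arctan2(R[1,0],R[0,0])
    d=s["tcp_pos"][:2]-hub;r=np.hypot(*d);th=np.arctan2(d[1],d[0])+sg*np.arcsin(25.5/r)
    print("t",round(s["clock"],2),"pos",s["tcp_pos"].round(1),"F",s["force"].round(1),"Ftool",(R.T@s["force"]).round(1),"r",r.round(1),"lever rad",round(th-np.radians(base),3),"yaw-lever deg",round(np.degrees(y-th),1))
E
python3 -c "
from h import *
lev(np.array([583,130]))"
```

```text
t 5.3 pos [554.3 223.8 336.9] F [ 7.4  0.6 -1.6] Ftool [-3.   6.8  1.6] r 98.1 lever rad 0.503 yaw-lever deg -3.7
```

Tracking well. Continue to about 1.15 rad.

>>> {"method": "carry_out", "body": {
  "moves": [
    [[0.028, -0.12, 0], [0, 0, -0.0159]],
    [[0.028, -0.12, 0], [0, 0, -0.0159]],
    [[0.028, -0.12, 0], [0, 0, -0.0159]],
    [[0.028, -0.12, 0], [0, 0, -0.0159]],
    [[0.028, -0.12, 0], [0, 0, -0.0159]],
    [[0.028, -0.12, 0], [0, 0, -0.0159]],
    [[0.028, -0.12, 0], [0, 0, -0.0159]],
    [[0.028, -0.12, 0], [0, 0, -0.0159]],
    [[0.028, -0.12, 0], [0, 0, -0.0159]],
    [[0.028, -0.12, 0], [0, 0, -0.0159]],
    [[0.028, -0.12, 0], [0, 0, -0.0159]],
    [[0.028, -0.12, 0], [0, 0, -0.0159]]
  ]
}}

```text
clock: 6.3
tcp_pos: [504.2, 194.6, 337.4]
tcp_rot: [0.739, 3.047, 0.006]
force: [6.1, 3.1, 0.7]
grip_width: 0.007
finger_force: 3.0
```

```bash
python3 -c "
from h import *
lev(np.array([583,130]))"
```

```text
t 6.3 pos [504.2 194.6 337.4] F [6.1 3.1 0.7] Ftool [-4.   5.6 -0.6] r 101.9 lever rad 1.08 yaw-lever deg -2.5
```

>>> {"method": "carry_out", "body": {
  "moves": [
    [[0.008, -0.049, 0], [0, 0, -0.0064]],
    [[0.008, -0.049, 0], [0, 0, -0.0064]],
    [[0.008, -0.049, 0], [0, 0, -0.0064]],
    [[0.008, -0.049, 0], [0, 0, -0.0064]],
    [[0.008, -0.049, 0], [0, 0, -0.0064]],
    [[0.008, -0.049, 0], [0, 0, -0.0064]],
    [[0.008, -0.049, 0], [0, 0, -0.0064]]
  ]
}}

```text
clock: 6.88
tcp_pos: [496.2, 183.2, 337.3]
tcp_rot: [0.526, 3.092, 0.006]
force: [4.3, 4.1, 1.4]
grip_width: 0.005
finger_force: 2.8
```

>>> {"method": "carry_out", "body": {
  "moves": [
    [[0.004, -0.02, 0], [0, 0, -0.0027]],
    [[0.004, -0.02, 0], [0, 0, -0.0027]]
  ]
}}

```text
clock: 7.05
tcp_pos: [495.3, 181.8, 337.3]
tcp_rot: [0.501, 3.097, 0.005]
force: [3.5, 4.8, 2.0]
grip_width: -0.0
finger_force: 2.7
```

```bash
python3 -c "
from h import *
lev(np.array([583,130]))"
```

```text
t 7.05 pos [495.3 181.8 337.3] F [3.5 4.8 2. ] Ftool [-1.8  5.7 -1.9] r 101.8 lever rad 1.233 yaw-lever deg -2.3
```

>>> {"method": "carry_out", "body": {
  "moves": [
    [[0.004, -0.022, 0], [0, 0, -0.003]],
    [[0.004, -0.022, 0], [0, 0, -0.003]]
  ]
}}

```text
clock: 7.22
tcp_pos: [494.5, 180.3, 337.3]
tcp_rot: [0.471, 3.101, 0.005]
force: [2.8, 4.5, 0.6]
grip_width: 0.003
finger_force: 2.7
```

>>> {"method": "carry_out", "body": {
  "moves": [
    [[0.004, -0.022, 0], [0, 0, -0.003]],
    [[0.004, -0.022, 0], [0, 0, -0.003]]
  ]
}}

```text
clock: 7.38
tcp_pos: [493.6, 178.7, 337.3]
tcp_rot: [0.442, 3.106, 0.005]
force: [4.2, 5.3, 1.6]
grip_width: 0.004
finger_force: 2.8
```

>>> {"method": "carry_out", "body": {
  "moves": [
    [[0.004, -0.022, 0], [0, 0, -0.003]],
    [[0.004, -0.022, 0], [0, 0, -0.003]]
  ]
}}

```text
clock: 7.55
tcp_pos: [492.8, 177.1, 337.3]
tcp_rot: [0.413, 3.11, 0.005]
force: [2.9, 4.7, 1.7]
grip_width: 0.005
finger_force: 2.8
```

>>> {"method": "carry_out", "body": {
  "moves": [
    [[0.004, -0.022, 0], [0, 0, -0.003]],
    [[0.004, -0.022, 0], [0, 0, -0.003]]
  ]
}}

```text
clock: 7.72
tcp_pos: [492.0, 175.5, 337.3]
tcp_rot: [0.383, 3.113, 0.005]
force: [3.6, 5.6, 1.5]
grip_width: 0.006
finger_force: 2.8
```

>>> {"method": "carry_out", "body": {
  "moves": [
    [[0.004, -0.022, 0], [0, 0, -0.003]],
    [[0.004, -0.022, 0], [0, 0, -0.003]]
  ]
}}

```text
clock: 7.88
tcp_pos: [491.2, 173.9, 337.3]
tcp_rot: [0.354, 3.117, 0.005]
force: [3.2, 4.1, 2.0]
grip_width: 0.006
finger_force: 2.8
```

>>> {"method": "carry_out", "body": {
  "moves": [
    [[0.004, -0.022, 0], [0, 0, -0.003]],
    [[0.004, -0.022, 0], [0, 0, -0.003]]
  ]
}}

```text
clock: 8.05
tcp_pos: [490.5, 172.3, 337.3]
tcp_rot: [0.325, 3.12, 0.005]
force: [2.0, 5.6, 3.0]
grip_width: 0.005
finger_force: 2.8
```

>>> {"method": "carry_out", "body": {
  "moves": [
    [[0.004, -0.022, 0], [0, 0, -0.003]],
    [[0.004, -0.022, 0], [0, 0, -0.003]]
  ]
}}

```text
clock: 8.22
tcp_pos: [489.8, 170.7, 337.3]
tcp_rot: [0.295, 3.123, 0.006]
force: [2.9, 7.9, 2.3]
grip_width: 0.004
finger_force: 4.5
```

Finger force has risen, which may be the stop. I'll go finer.

>>> {"method": "carry_out", "body": {
  "moves": [
    [[0.001, -0.012, 0], [0, 0, 0]],
    [[0, 0, 0], [0, 0, 0]]
  ]
}}

```text
clock: 8.38
tcp_pos: [489.7, 170.6, 337.3]
tcp_rot: [0.296, 3.123, 0.007]
force: [2.9, 7.8, 1.4]
grip_width: 0.003
finger_force: 4.0
```

>>> {"method": "carry_out", "body": {
  "moves": [
    [[0.001, -0.02, 0], [0, 0, 0]],
    [[0, 0, 0], [0, 0, 0]]
  ]
}}

```text
clock: 8.55
tcp_pos: [489.6, 170.3, 337.4]
tcp_rot: [0.296, 3.123, 0.009]
force: [3.0, 9.4, 0.9]
grip_width: 0.009
finger_force: 5.3
```

>>> {"method": "carry_out", "body": {
  "moves": [
    [[0.001, -0.02, 0], [0, 0, 0]],
    [[0, 0, 0], [0, 0, 0]]
  ]
}}

```text
clock: 8.72
tcp_pos: [489.5, 170.0, 337.4]
tcp_rot: [0.296, 3.122, 0.011]
force: [4.3, 13.0, 1.4]
grip_width: 0.006
finger_force: 6.6
```

>>> {"method": "carry_out", "body": {
  "moves": [
    [[0.001, -0.03, 0], [0, 0, 0]],
    [[0, 0, 0], [0, 0, 0]],
    [[0, 0, 0], [0, 0, 0]]
  ]
}}

```text
clock: 8.97
tcp_pos: [489.4, 169.6, 337.5]
tcp_rot: [0.296, 3.122, 0.014]
force: [4.8, 16.9, -0.4]
grip_width: 0.005
finger_force: 8.6
```

```bash
python3 -c "
from h import *
lev(np.array([583,130]))"
```

```text
t 8.97 pos [489.4 169.6 337.5] F [ 4.8 16.9 -0.4] Ftool [-1.5 17.5  0.6] r 101.6 lever rad 1.367 yaw-lever deg -2.5
```

Firmly on the stop at 17 N, at about 1.36 rad. I'll back off, rise and travel towards orange.

>>> {"method": "carry_out", "body": {
  "moves": [
    [[0, 0.1, 0], [0, 0, 0]],
    [[0, 0.2, 0], [0, 0, 0]],
    [[0, 0.3, 0], [0, 0, 0]],
    [[0, 0, -0.7], [0, 0, 0]],
    [[0, 0, -0.8], [0, 0, 0]],
    [[0, 0, -0.5], [0, 0, 0]],
    [[0, 0, 0], [0, 0, 0]]
  ]
}}

```text
clock: 9.55
tcp_pos: [493.8, 190.9, 420.6]
tcp_rot: [0.295, 3.12, 0.003]
force: [-0.3, 0.7, 0.3]
grip_width: 0.004
finger_force: 0.0
```

Run:
```python
from h import *
tool((497,-190,418),166)
b=vision.capture("top");cv2.imwrite("pics/t3.png",cv2.resize(b["pixels"][160:280,160:400],None,fx=3,fy=3))
hsv=cv2.cvtColor(b["pixels"],cv2.COLOR_BGR2HSV);m=cv2.inRange(hsv,np.array([5,150,80]),np.array([20,255,255]))
for r in vision.cut_out("lever_orange",b)[:3]:
  ys,xs=np.nonzero(r["mask"]&(m>0));P=np.array([ray(b,(x,y),172)[:2] for x,y in zip(xs,ys)],np.float32)
  print(r["p"],r["extent"],len(xs), cv2.minAreaRect(P) if len(xs)>5 else "")
```

```text
t 9.55 pos [493.8 190.9 420.6] yaw 169.19 tilt [ 0.008  0.001 -1.   ] F [-0.3  0.7  0.3] q [ 0.16  0.21  1.56 -0.    1.36 -1.22] w 0.0
shift mm(tool) [ -74.6 -373.6    2.2] scaled [-1.865 -9.339  0.056] turn scaled 0.0177
0.91 [348.8, 193.7, 378.3, 258.8] 425 ((507.3357849121094, -143.1636199951172), (26.379243850708008, 82.3210220336914), 72.43290710449219)
0.83 [184.0, 338.3, 210.3, 360.0] 0
```

View pics/t3.png

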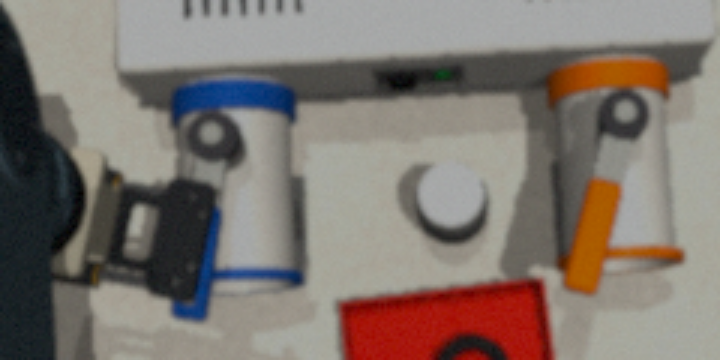

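The blue lever is open and in line. The orange grip is at (507,-143), direction 162°, hub about (597,-170). I'll travel to its far side.

>>> {"method": "carry_out", "body": {
  "moves": [
    [[-0.176, -0.92, 0], [0, 0, 0]],
    [[-0.176, -0.92, 0], [0, 0, 0]],
    [[-0.176, -0.92, 0], [0, 0, 0]],
    [[-0.176, -0.92, 0], [0, 0, 0]],
    [[-0.176, -0.92, 0], [0, 0, 0]],
    [[-0.176, -0.92, 0], [0, 0, 0]],
    [[-0.176, -0.92, 0], [0, 0, 0]],
    [[-0.176, -0.92, 0], [0, 0, 0]],
    [[-0.176, -0.92, 0], [0, 0, 0]],
    [[-0.176, -0.92, 0], [0, 0, 0]],
    [[0, 0, 0], [0, 0, 0.037]],
    [[0, 0, 0], [0, 0, 0]]
  ]
}}

```text
clock: 10.65
tcp_pos: [492.4, -186.5, 413.6]
tcp_rot: [-0.49, -3.099, -0.003]
force: [0.2, 0.4, -1.2]
grip_width: 0.003
finger_force: 0.0
```

```bash
python3 -c "
from h import *
tool((493.7,-185,336),162.4)"
```

```text
t 10.65 pos [ 492.4 -186.5  413.6] yaw 162.03 tilt [-0.004  0.002 -1.   ] F [ 0.2  0.4 -1.2] q [-0.57  0.21  1.57 -0.    1.36 -1.83] w 0.0
shift mm(tool) [-1.1  1.7 77.6] scaled [-0.028  0.044  1.94 ] turn scaled -0.002
```

>>> {"method": "carry_out", "body": {
  "moves": [
    [[0, 0, 0.5], [0, 0, 0]],
    [[0, 0, 0.5], [0, 0, 0]],
    [[0, 0, 0.5], [0, 0, 0]],
    [[0, 0, 0.42], [0, 0, 0]],
    [[0, 0, 0], [0, 0, 0]],
    [[0, 0, 0], [0, 0, 0]]
  ]
}}

```text
clock: 11.15
tcp_pos: [492.5, -183.2, 337.8]
tcp_rot: [-0.473, -3.102, -0.003]
force: [1.3, 0.6, 0.1]
grip_width: 0.005
finger_force: 0.0
```

>>> {"method": "carry_out", "body": {
  "moves": [
    [[0, 0.1, 0], [0, 0, 0]],
    [[0, 0.1, 0], [0, 0, 0]],
    [[0, 0.1, 0], [0, 0, 0]],
    [[0, 0.07, 0], [0, 0, 0]]
  ]
}}

```text
clock: 11.48
tcp_pos: [497.6, -170.0, 340.1]
tcp_rot: [0.476, 3.104, -0.002]
force: [-2.3, -5.1, 0.4]
grip_width: 0.005
finger_force: 2.7
```

>>> {"method": "carry_out", "body": {
  "moves": [
    [[0, 0.07, 0], [0, 0, 0]],
    [[0, 0.07, 0], [0, 0, 0]],
    [[0, 0.07, 0], [0, 0, 0]]
  ]
}}

```text
clock: 11.73
tcp_pos: [499.3, -163.0, 340.1]
tcp_rot: [-0.477, -3.105, 0.005]
force: [-5.6, -5.0, 4.0]
grip_width: 0.007
finger_force: 3.5
```

```bash
python3 -c "
from h import *
lev(np.array([597,-170]),sg=-1)"
```

```text
t 11.73 pos [ 499.3 -163.   340.1] F [-5.6 -5.   4. ] Ftool [ 3.9 -6.4 -3.9] r 97.9 lever rad 1.179 yaw-lever deg 1.7
```

>>> {"method": "carry_out", "body": {
  "moves": [
    [[0.026, 0.12, 0.01], [0, 0, 0.0159]],
    [[0.026, 0.12, 0.01], [0, 0, 0.0159]],
    [[0.026, 0.12, 0.01], [0, 0, 0.0159]],
    [[0.026, 0.12, 0.01], [0, 0, 0.0159]],
    [[0.026, 0.12, 0.01], [0, 0, 0.0159]],
    [[0.026, 0.12, 0.01], [0, 0, 0.0159]],
    [[0.026, 0.12, 0.01], [0, 0, 0.0159]],
    [[0.026, 0.12, 0.01], [0, 0, 0.0159]],
    [[0.026, 0.12, 0], [0, 0, 0.0159]],
    [[0.026, 0.12, 0], [0, 0, 0.0159]],
    [[0.026, 0.12, 0], [0, 0, 0.0159]],
    [[0.026, 0.12, 0], [0, 0, 0.0159]]
  ]
}}

```text
clock: 12.73
tcp_pos: [520.2, -108.7, 337.1]
tcp_rot: [1.376, 2.823, -0.004]
force: [-4.7, -3.9, 6.6]
grip_width: 0.004
finger_force: 3.6
```

```bash
python3 -c "
from h import *
lev(np.array([597,-170]),sg=-1)"
```

```text
t 12.73 pos [ 520.2 -108.7  337.1] F [-4.7 -3.9  6.6] Ftool [-0.2 -6.1 -6.6] r 98.2 lever rad 0.577 yaw-lever deg 1.7
```

>>> {"method": "carry_out", "body": {
  "moves": [
    [[0.028, 0.12, 0], [0, 0, 0.0159]],
    [[0.028, 0.12, 0], [0, 0, 0.0159]],
    [[0.028, 0.12, 0], [0, 0, 0.0159]],
    [[0.028, 0.12, 0], [0, 0, 0.0159]],
    [[0.012, 0.049, 0], [0, 0, 0.0064]],
    [[0.012, 0.049, 0], [0, 0, 0.0064]],
    [[0.012, 0.049, 0], [0, 0, 0.0064]],
    [[0.012, 0.049, 0], [0, 0, 0.0064]]
  ]
}}

```text
clock: 13.4
tcp_pos: [540.0, -89.3, 337.0]
tcp_rot: [1.755, 2.605, -0.004]
force: [-5.6, -3.4, 5.3]
grip_width: 0.008
finger_force: 3.1
```

```bash
python3 -c "
from h import *
lev(np.array([597,-170]),sg=-1)"
```

```text
t 13.4 pos [540.  -89.3 337. ] F [-5.6 -3.4  5.3] Ftool [-1.1 -6.5 -5.2] r 98.8 lever rad 0.297 yaw-lever deg 1.8
```

>>> {"method": "carry_out", "body": {
  "moves": [
    [[0.006, 0.025, 0], [0, 0, 0.0033]],
    [[0.006, 0.025, 0], [0, 0, 0.0033]],
    [[0.006, 0.025, 0], [0, 0, 0.0033]]
  ]
}}

```text
clock: 13.65
tcp_pos: [542.4, -87.5, 336.9]
tcp_rot: [1.795, 2.578, -0.003]
force: [-4.3, -4.4, 4.7]
grip_width: 0.006
finger_force: 3.0
```

>>> {"method": "carry_out", "body": {
  "moves": [
    [[0.006, 0.025, 0], [0, 0, 0.0033]],
    [[0.006, 0.025, 0], [0, 0, 0.0033]],
    [[0.006, 0.025, 0], [0, 0, 0.0033]]
  ]
}}

```text
clock: 13.9
tcp_pos: [545.0, -85.9, 336.9]
tcp_rot: [1.835, 2.549, -0.003]
force: [-4.4, -3.6, 4.8]
grip_width: 0.002
finger_force: 3.0
```

>>> {"method": "carry_out", "body": {
  "moves": [
    [[0.006, 0.025, 0], [0, 0, 0.0033]],
    [[0.006, 0.025, 0], [0, 0, 0.0033]],
    [[0.006, 0.025, 0], [0, 0, 0.0033]]
  ]
}}

```text
clock: 14.15
tcp_pos: [547.6, -84.2, 336.9]
tcp_rot: [1.874, 2.521, -0.003]
force: [-4.9, -3.9, 4.2]
grip_width: 0.004
finger_force: 2.9
```

>>> {"method": "carry_out", "body": {
  "moves": [
    [[0.006, 0.025, 0], [0, 0, 0.0033]],
    [[0.006, 0.025, 0], [0, 0, 0.0033]],
    [[0.006, 0.025, 0], [0, 0, 0.0033]]
  ]
}}

```text
clock: 14.4
tcp_pos: [550.2, -82.7, 336.9]
tcp_rot: [1.913, 2.491, -0.003]
force: [-4.2, -2.7, 3.5]
grip_width: 0.004
finger_force: 2.9
```

>>> {"method": "carry_out", "body": {
  "moves": [
    [[0.006, 0.025, 0], [0, 0, 0.0033]],
    [[0.006, 0.025, 0], [0, 0, 0.0033]],
    [[0.006, 0.025, 0], [0, 0, 0.0033]]
  ]
}}

```text
clock: 14.65
tcp_pos: [552.9, -81.2, 336.8]
tcp_rot: [1.952, 2.461, -0.004]
force: [-4.3, -3.2, 5.3]
grip_width: 0.008
finger_force: 2.9
```

>>> {"method": "carry_out", "body": {
  "moves": [
    [[0.006, 0.025, 0], [0, 0, 0.0033]],
    [[0.006, 0.025, 0], [0, 0, 0.0033]],
    [[0.006, 0.025, 0], [0, 0, 0.0033]]
  ]
}}

```text
clock: 14.9
tcp_pos: [555.6, -79.8, 336.7]
tcp_rot: [-1.99, -2.431, 0.004]
force: [-5.1, -3.2, 4.1]
grip_width: 0.008
finger_force: 2.9
```

>>> {"method": "carry_out", "body": {
  "moves": [
    [[0.006, 0.025, 0], [0, 0, 0.0033]],
    [[0.006, 0.025, 0], [0, 0, 0.0033]],
    [[0.006, 0.025, 0], [0, 0, 0.0033]]
  ]
}}

```text
clock: 15.15
tcp_pos: [558.4, -78.5, 336.7]
tcp_rot: [2.028, 2.4, -0.004]
force: [-5.6, -3.7, 4.4]
grip_width: 0.008
finger_force: 2.9
```

>>> {"method": "carry_out", "body": {
  "moves": [
    [[0.006, 0.025, 0], [0, 0, 0.0033]],
    [[0.006, 0.025, 0], [0, 0, 0.0033]],
    [[0.006, 0.025, 0], [0, 0, 0.0033]]
  ]
}}

```text
clock: 15.4
tcp_pos: [561.2, -77.4, 336.7]
tcp_rot: [-2.065, -2.368, 0.004]
force: [-5.2, -3.8, 4.7]
grip_width: 0.001
finger_force: 2.9
```

>>> {"method": "carry_out", "body": {
  "moves": [
    [[0.006, 0.025, 0], [0, 0, 0.0033]],
    [[0.006, 0.025, 0], [0, 0, 0.0033]],
    [[0.006, 0.025, 0], [0, 0, 0.0033]]
  ]
}}

```text
clock: 15.65
tcp_pos: [564.1, -76.3, 336.7]
tcp_rot: [-2.101, -2.335, 0.004]
force: [-4.3, -3.3, 4.5]
grip_width: 0.006
finger_force: 2.9
```

```bash
python3 -c "
from h import *
lev(np.array([597,-170]),sg=-1)"
```

```text
t 15.65 pos [564.1 -76.3 336.7] F [-4.3 -3.3  4.5] Ftool [-2.9 -4.6 -4.5] r 99.3 lever rad 0.02 yaw-lever deg 1.6
```

>>> {"method": "carry_out", "body": {
  "moves": [
    [[0.006, 0.025, 0], [0, 0, 0.0033]],
    [[0.006, 0.025, 0], [0, 0, 0.0033]],
    [[0.006, 0.025, 0], [0, 0, 0.0033]]
  ]
}}

```text
clock: 15.9
tcp_pos: [567.0, -75.2, 336.6]
tcp_rot: [-2.137, -2.302, 0.004]
force: [-5.0, -3.0, 4.3]
grip_width: 0.003
finger_force: 2.9
```

>>> {"method": "carry_out", "body": {
  "moves": [
    [[0.006, 0.025, 0], [0, 0, 0.0033]],
    [[0.006, 0.025, 0], [0, 0, 0.0033]],
    [[0.006, 0.025, 0], [0, 0, 0.0033]]
  ]
}}

```text
clock: 16.15
tcp_pos: [569.9, -74.2, 336.6]
tcp_rot: [-2.173, -2.269, 0.004]
force: [-5.7, -2.3, 3.4]
grip_width: 0.007
finger_force: 2.9
```

>>> {"method": "carry_out", "body": {
  "moves": [
    [[0.006, 0.025, 0], [0, 0, 0.0033]],
    [[0.006, 0.025, 0], [0, 0, 0.0033]],
    [[0.006, 0.025, 0], [0, 0, 0.0033]]
  ]
}}

```text
clock: 16.4
tcp_pos: [572.8, -73.4, 336.6]
tcp_rot: [-2.208, -2.234, 0.004]
force: [-6.0, -2.6, 4.1]
grip_width: 0.004
finger_force: 2.9
```

>>> {"method": "carry_out", "body": {
  "moves": [
    [[0.006, 0.025, 0], [0, 0, 0.0033]],
    [[0.006, 0.025, 0], [0, 0, 0.0033]],
    [[0.006, 0.025, 0], [0, 0, 0.0033]]
  ]
}}

```text
clock: 16.65
tcp_pos: [575.8, -72.7, 336.5]
tcp_rot: [-2.242, -2.2, 0.004]
force: [-5.3, -2.2, 4.1]
grip_width: 0.009
finger_force: 2.9
```

>>> {"method": "carry_out", "body": {
  "moves": [
    [[0.006, 0.025, 0], [0, 0, 0.0033]],
    [[0.006, 0.025, 0], [0, 0, 0.0033]],
    [[0.006, 0.025, 0], [0, 0, 0.0033]]
  ]
}}

```text
clock: 16.9
tcp_pos: [578.8, -72.0, 336.5]
tcp_rot: [-2.276, -2.164, 0.004]
force: [-6.0, -2.2, 4.4]
grip_width: 0.005
finger_force: 2.9
```

>>> {"method": "carry_out", "body": {
  "moves": [
    [[0.006, 0.025, 0], [0, 0, 0.0033]],
    [[0.006, 0.025, 0], [0, 0, 0.0033]],
    [[0.006, 0.025, 0], [0, 0, 0.0033]]
  ]
}}

```text
clock: 17.15
tcp_pos: [581.8, -71.4, 336.4]
tcp_rot: [-2.309, -2.129, 0.004]
force: [-5.3, -2.4, 4.2]
grip_width: 0.008
finger_force: 2.9
```

>>> {"method": "carry_out", "body": {
  "moves": [
    [[0.006, 0.025, 0], [0, 0, 0.0033]],
    [[0.006, 0.025, 0], [0, 0, 0.0033]],
    [[0.006, 0.025, 0], [0, 0, 0.0033]]
  ]
}}

```text
clock: 17.4
tcp_pos: [584.1, -71.0, 336.4]
tcp_rot: [-2.341, -2.092, 0.007]
force: [-10.8, -3.1, 8.8]
grip_width: 0.006
finger_force: 6.0
```

```bash
python3 -c "
from h import *
lev(np.array([597,-170]),sg=-1)"
```

```text
t 17.4 pos [584.1 -71.  336.4] F [-10.8  -3.1   8.8] Ftool [ -4.3 -10.4  -8.7] r 99.8 lever rad -0.187 yaw-lever deg 1.0
```

Stop reached; firm up gently.

>>> {"method": "carry_out", "body": {
  "moves": [
    [[0, 0.02, 0], [0, 0, 0]],
    [[0, 0, 0], [0, 0, 0]]
  ]
}}

```text
clock: 17.57
tcp_pos: [584.4, -71.0, 336.4]
tcp_rot: [-2.339, -2.091, 0.009]
force: [-11.6, -2.8, 7.9]
grip_width: 0.001
finger_force: 6.1
```

>>> {"method": "carry_out", "body": {
  "moves": [
    [[0, 0.02, 0], [0, 0, 0]],
    [[0, 0, 0], [0, 0, 0]]
  ]
}}

```text
clock: 17.73
tcp_pos: [584.7, -71.1, 336.4]
tcp_rot: [-2.338, -2.091, 0.01]
force: [-14.8, -2.6, 10.0]
grip_width: 0.003
finger_force: 7.4
```

>>> {"method": "carry_out", "body": {
  "moves": [
    [[0, 0.025, 0], [0, 0, 0]],
    [[0, 0, 0], [0, 0, 0]],
    [[0, 0, 0], [0, 0, 0]]
  ]
}}

```text
clock: 17.98
tcp_pos: [585.1, -71.1, 336.4]
tcp_rot: [-2.337, -2.09, 0.012]
force: [-17.9, -2.6, 11.8]
grip_width: 0.005
finger_force: 8.9
```

>>> {"method": "carry_out", "body": {
  "moves": [
    [[0, -0.1, 0], [0, 0, 0]],
    [[0, -0.2, 0], [0, 0, 0]],
    [[0, -0.3, 0], [0, 0, 0]],
    [[0, 0, -0.6], [0, 0, 0]],
    [[0, 0, -0.8], [0, 0, 0]],
    [[0, 0, -0.8], [0, 0, 0]],
    [[0, -0.8, 0], [0, 0, 0]],
    [[0, -0.8, 0], [0, 0, 0]],
    [[0, -0.8, 0], [0, 0, 0]],
    [[0, -0.8, 0], [0, 0, 0]],
    [[0, 0, 0], [0, 0, 0]],
    [[0, 0, 0], [0, 0, 0]]
  ]
}}

```text
clock: 18.98
tcp_pos: [436.1, -53.5, 424.6]
tcp_rot: [2.341, 2.093, 0.002]
force: [0.4, -0.8, 1.2]
grip_width: 0.009
finger_force: 0.0
```

Run:
```python
from h import *
a=vision.capture("top");cv2.imwrite("pics/t4.png",a["pixels"])
print(state()["tcp_pos"],state()["clock"])
```

```text
[437.23212243 -53.91313069 424.68926911] 19.0333
```

View pics/t4.png

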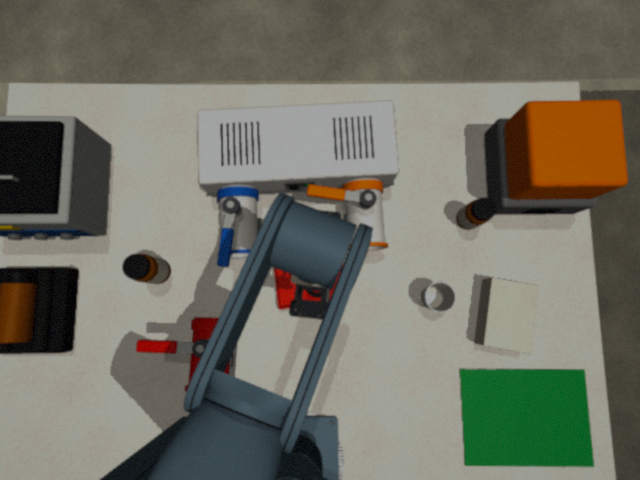

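The top view shows blue open (hub (232,205), tip (223,265)) and orange shut (hub (367,198), tip (308,189)). The bystanders in view are in place and the arm is clear of everything.

```bash
python3 -c "
from h import *
print(robot.finish_job())"
```

```text
the job is handed in; nothing more can be done
None
```

The blue lever was opened to its stop first (about 1.37 rad, 17 N), then the orange lever was shut to its stop (about -0.19 rad, 18 N); the arm let go clear of everything and the job was handed in at about 19 s.

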